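# Clear the jammed plug from a clay extruder

### The arm

A 6-joint arm with a two-finger parallel gripper is mounted at the origin on the work surface. World frame = base frame: x ahead of the robot, y to its left, z up, the work surface at z = 0. Lengths are in m, angles in rad, forces in N, time in s.
With the tool pointing down it reaches from about 0.225 to 0.875 m from the base axis. Payload 3.4 kg.
Tool frame: the origin (TCP) lies midway between the tips of the shut fingers; the grasp point (between the pads) lies 19 mm behind it; z points along the fingers, y is the line along which they close (so a half turn about z gives the same grasp; the last joint's range is limited). The gripper opens to 85 mm and grips with 20 to 120 N. Pads are 22 mm wide; open, the fingers measure 114 mm over their backs; the gripper's body (76 mm by 85 mm) begins 54 mm behind the grasp point. The pads swing forward as they close: fully open they stand 13 mm farther back than shut.
Start: joints at [1.122, 0.276, 1.505, -0, 1.361, -0.121], TCP at [0.185, 0.544, 0.231] pointing down, gripper open.
Joint ranges: [-2.89, 2.89], [-0.75, 2.08], [0.22, 2.7], [-1.18, 4.32], [0.11, 2.71], [-2.7, 2.7]. Speed limits (rad/s): [2.57, 2.57, 3.14, 3.14, 3.14, 3.14].

### API

Orientations are given as a unit quaternion [w, x, y, z].
In Python, from cell import bot, optics, ticket, nets gives the robot as it stands.
- The arm moves only by the tool drive_tool, never from a script. Its argument "series" is a list of rows, each a list of 2 entries, a list of its own where there are three numbers: the shift along the tool's x, y, z scaled (see below), then the turn about the tool's z scaled (see below). A call has 1 to 8 rows; each row is the pose to reach, as a shift and turn from the pose commanded when the call began, along the tool's axes at that moment; what a row does not reach only later rows make up. The controller multiplies each number of a shift by 75 cm and each number of a turn by pi/2 rad. A row lasts 1/10 s, in which the tool goes at most 50 mm and 8.59 degrees, less where a joint would pass 70% of its speed; a pose out of reach is approached as far as the arm can. A call with a number of a shift or a turn outside -1 to 1 is refused whole. A call with a gripper value outside its range is refused whole. "gripper" is the gripper command: -1 is shut, 1 is fully open, values between are in proportion, set as the call begins (left out, the last holds). The fingers move at their own pace and stop on an object; the grip force is fixed at half the most. Time passes only in rows, so rows that repeat a pose let the fingers close. It gives the time, the measured TCP pose, the force, the opening and the grip force at its end, in the units of the state.
- bot.state(): the state, without advancing time (a new reading comes with each control period).
- optics.get_image(name): name is "scene" or "top" or "wrist"; returns (picture, depth): 400x640x3 uint8, red, green, blue; 400x640 float32, m along the optical axis (not along the pixel's ray), 0 where there is no reading.
- optics.camera_model(name): a dict with "fx", "fy", "cx", "cy" (pixels), "R" (3x3) and "t" (3): a world point X has camera coordinates R X + t. Camera axes: x right, y down, z forward; pixel columns grow to the right and rows downward; lengths in m; the calibration is good to about 2 mm. The wrist camera is an equidistant fisheye: a pixel r from the principal point sees the ray r / f radians off the axis. A picture is of the moment at which its call begins: read the wrist's pose just before it. camera_model takes no time and is no camera call; for the wrist camera it gives the pose at the moment of the call.
- ticket.finish_job(): hands the job in; it is judged then, once.
Trained networks look in the newest picture that a camera, given by its name, has taken for a name from the list of things; names that differ only in an ending like _2 or _b are one class to them, and where a whole thing is asked for, a point or a joint stands for the part that bears it (a point fixed in the world has none). Each returns a list of dicts, best first, with "p" (0 to 1); they miss things now and then, are a little off and sometimes report something else, mostly with a low value. They report only what shows in the picture. A call takes as long as a camera call. They do not tell look-alikes from the thing itself.
- nets.boxes_of(camera, label): "location" ([column, row] in pixels, amid what is visible of it).
The state is a dict: "time_s": time; "joint_positions": joint angles; "qd": joint speeds; "joint_torque": joint torques, N m; "eef_pos": TCP position; "tcp_rot": TCP orientation; "force": force on the tool from outside, world axes, zero at the start; "moment": the same for the moment, N m; "width": finger opening in m; "gripper_force": force on a finger pad.
Only numpy, scipy, OpenCV 4.12 (cv2) and the standard library are available. Lean on these libraries where they do the work, as an engineer would, in place of code of your own. Each camera call takes 0.05 s, during which the arm holds its last target. There are 200 camera calls.

### The job

The wooden plug is jammed in the barrel of the small clay extruder: swing the hinged gate in front of the barrel's exit up and over and lower it gently onto its stops as a landing, never letting it drop; then take the loose aluminium drift rod and, from the barrel's other end, push the plug out onto the gate. Lay the rod back on its two vees and put the plug in the grey wash tray. Leave the gate down and the other things on the table where they are.

Things in the scene. Friction and masses are not known exactly. Their poses are not given: they have to be found in the camera images.
- extruder: Fixed bench extruder: eight-sided aluminium barrel 90 mm long, 62 mm across, top slotted (19 mm) and 103 mm high, on a grey base 200 x 100 x 12 mm. Origin: on the table under the barrel's middle. x: along the bore from the entry end (x = -45 mm) to the exit end (+45 mm); z up. Bore axis 72 mm high, bore 45.6 mm across. A level sill, top 48 mm high, leads from the exit to the gate's hinge.
- bore_entry (a point): Centre of the barrel's open entry end, on the bore axis; axes as the extruder's.
- bore_exit (a point): Centre of the barrel's exit end, on the bore axis; axes as the extruder's.
- gate (a joint): Angle (rad) of the aluminium gate about its level hinge, which lies across the bore axis below the exit. 0: closed, standing before the exit, leaning 15 degrees in towards the barrel. 0.26: upright. 1.83: lowered flat, pointing away from the barrel, on its stops. Nearly frictionless, 0.12 kg: it falls to whichever side it leans and slams if let go.
- gate_hinge (a point): Middle of the gate's hinge line, 75 mm along the extruder's x from its origin, 43 mm high; axes as the extruder's; the hinge line runs along y. The gate's plate is 72 mm long from here, 76 mm wide; lowered, its upper face is 47 mm high, with two 6 mm high rails 36 mm apart that keep the plug from rolling.
- gate_bar (a point): Middle of the gate's handle: round steel bar 12 mm thick, parallel to the hinge, 115 mm from it, free over 68 mm between two lugs, with a 37 mm opening between bar and plate. Closed it is 154 mm high, lowered 43 mm. It can be pinched from above, fingers on its two sides along the bore direction, and turns between the fingers as the gate swings.
- plug: Loose wooden cylinder, 44 mm diameter, 60 mm long, about 0.09 kg; origin at its centre, x along its axis. Starts in the barrel within 5 mm of its middle, held by two sprung rubber pads at extruder x = 0 to 20 mm: pushing it out takes 8 to 15 N until its trailing face is past the pads, then it slides freely. Once 10 mm clear of the exit it lies on sill and gate, free to be gripped across its sides.
- rod: Loose plain aluminium drift rod, 20 mm in diameter, 200 mm long, about 0.17 kg; origin at its middle, x along its axis. It starts lying in the rack's two vees.
- rack: Fixed plywood rod rack: base 160 x 90 x 8 mm with two upright vee rests, 12 mm thick, 60 mm either side of its origin along x, opening 37 mm wide at the top, 45 mm high. Origin: underside centre on the table. x: the direction in which the rod lies. The rod at rest has its axis 40 mm above the table.
- tray: Fixed grey plastic open wash tray, 190 (x) x 150 (y) x 30 mm high, walls and floor 5 mm. Origin: underside centre on the table.
- tin: Bystander: flat round metal tin with a lid, 94 mm across, 24 mm high; origin underside centre.
- gluestick: Bystander: white glue stick standing upright, 33 mm across, 98 mm high; origin underside centre.
- dowel: Bystander: short wooden dowel, 32 mm thick, 130 mm long, lying near the robot (not the drift rod); origin at the middle of its underside.
- paint: Bystander: standing blue paint bottle, 54 mm across, 120 mm high; origin underside centre.
- scissors: Bystander: scissors lying flat, about 150 mm long; origin near the pivot.
- pencilcup: Bystander: black cup with pencils, 72 mm across, 160 mm high with the pencils; origin underside centre.
There are look-alikes about, which are no part of the job. Of the things like the plug, leave any that is blue or red; of the rest the larger one is meant.

How it is judged:
On the way, in this order (a step that is already met when the one before it is completed fails the run):
1. the gate has been swung over and lies on its stops (value of joint gate above 1.75 rad and velocity of joint gate below 0.3 rad/s), for 0.2 s.
2. the rod, in the bore from the entry side, pushes the plug (contact force between rod and plug above 2 N and horizontal distance between rod and bore_entry below 0.11 m and x of rod in the frame of bore_entry below 0 m and x of plug in the frame of extruder below 0.055 m), for 0.06 s.
3. the plug is clear of the bore, on the lowered gate (x of plug in the frame of extruder between 0.074 and 0.16 m and y of plug in the frame of extruder between -0.03 and 0.03 m and z of plug in the frame of extruder between 0.055 and 0.09 m and value of joint gate above 1.7 rad), for 0.2 s.
At the end, for the whole second after the job is handed in: The gate lies on its stops (over 1.75 rad); the rod rests in both vees of the rack, within 35 mm of its middle along the rack and 0.1 rad of its direction; the plug lies within the wash tray, on its floor; both are at rest (value of joint gate above 1.75 rad and x of rod in the frame of rack between -0.035 and 0.035 m and y of rod in the frame of rack between -0.008 and 0.008 m and z of rod in the frame of rack between 0.03 and 0.048 m and angle between the x axis of rod and the x axis of rack, either way round below 0.1 rad and linear speed of each of rod, plug below 0.03 m/s and x of plug in the frame of tray between -0.09 and 0.09 m and y of plug in the frame of tray between -0.07 and 0.07 m and z of plug in the frame of tray between 0 and 0.045 m); the robot touches nothing.
It fails at once if the gate is dropped or slammed onto its stops (over 3 rad/s in the last 30 degrees) (value of joint gate above 1.3 rad and velocity of joint gate above 3 rad/s).
It fails at once if a bystander is moved by more than 30 mm (distance of any of tin, gluestick, dowel, paint, scissors, pencilcup from where it was at the start of the episode above 0.03 m).
It also fails if it takes over 72 s, if anything falls off the work surface, if the arm or the gripper's body presses on something with over 40 N, if the wrist force passes 120 N, or if a joint passes its speed limit or range.

## Working session

There is one attempt and no reset: what is moved stays moved. The work goes in short steps, Python scripts to look and compute and a tool call to move; the robot and the scene stay as the last step left them, time stands still between calls to the robot, and variables do not carry over. Pictures are saved under pics/ and viewed, at most 10 in all, crops included, and the job is handed in when it is done.

Besides the shell and the picture viewer there is one more tool, called by a JSON object that holds its "fn" and its "kwargs", one argument or row to a line. drive_tool: Moves the arm, as the interface text tells. Its arguments: {"type":"object","properties":{"series":{"type":"array"},"gripper":{"type":"number"}},"required":["series"]}

```bash
mkdir -p pics; ls
cat > h.py <<'E'
import numpy as np, cv2
from cell import bot, optics, ticket, nets
def grab(cam,name=None):
    im,d=optics.get_image(cam)
    if name: cv2.imwrite('pics/'+name+'.png',im[:,:,::-1])
    return im,d,optics.camera_model(cam)
def world(m,u,v,z):
    c=np.array([(u-m['cx'])/m['fx']*z,(v-m['cy'])/m['fy']*z,z])
    return np.array(m['R']).T@(c-np.array(m['t']))
def cloud(m,d):
    v,u=np.mgrid[:d.shape[0],:d.shape[1]]
    c=np.stack([(u-m['cx'])/m['fx']*d,(v-m['cy'])/m['fy']*d,d],-1)
    return (c-np.array(m['t']))@np.array(m['R'])
E
python3 - <<'E'
from h import *
for c in('top','scene'):
    im,d,m=grab(c,c+'0')
    print(c,{k:np.round(v,3).tolist() for k,v in m.items()})
    for l in ['extruder','gate','plug','rod','rack','tray','tin','gluestick','dowel','paint','scissors','pencilcup']:
        for b in nets.boxes_of(c,l)[:4]:
            u,v=b['location'];z=d[int(v),int(u)]
            print(l,round(b['p'],2),np.round([u,v]),np.round(world(m,u,v,z),3) if z>0 else None)
print(bot.state())
E
```

```text
pics
top {'fx': 515.756, 'fy': 515.756, 'cx': 316.527, 'cy': 206.519, 'R': [[0.013, -1.0, -0.004], [-0.996, -0.012, -0.088], [0.088, 0.005, -0.996]], 't': [0.018, 0.607, 1.144]}
extruder 0.68 [316. 218.] [0.571 0.025 0.161]
gate 0.93 [312. 214.] [0.583 0.035 0.112]
gate 0.16 [349. 305.] [ 0.388 -0.048  0.033]
plug 0.72 [394. 134.] [ 0.773 -0.148  0.033]
plug 0.69 [338. 210.] [ 0.593 -0.019  0.098]
plug 0.66 [408. 292.] [ 0.42  -0.179  0.044]
plug 0.58 [403. 241.] [ 0.531 -0.17   0.03 ]
rod 0.76 [475. 267.] [ 0.475 -0.325  0.05 ]
rack 0.61 [466. 274.] [ 0.459 -0.315  0.01 ]
tray 0.6 [191. 258.] [0.486 0.312 0.009]
tray 0.37 [264. 149.] [0.722 0.139 0.1  ]
tin 0.85 [276. 301.] [0.394 0.115 0.026]
gluestick 0.84 [264. 148.] [0.727 0.141 0.095]
gluestick 0.41 [338. 136.] [ 0.776 -0.023  0.   ]
dowel 0.97 [347. 304.] [ 0.391 -0.044  0.035]
paint 0.7 [437. 152.] [ 0.723 -0.234  0.091]
pencilcup 0.86 [176. 154.] [0.713 0.333 0.091]
scene {'fx': 438.674, 'fy': 438.674, 'cx': 327.515, 'cy': 198.502, 'R': [[0.395, 0.919, -0.01], [0.554, -0.247, -0.795], [-0.733, 0.309, -0.606]], 't': [-0.226, 
[... 826 characters left out ...]
0.089]
{'time_s': 1.3, 'joint_positions': array([ 1.12203446e+00,  2.75890183e-01,  1.50488797e+00, -4.39127917e-06,
        1.36069057e+00, -1.20996507e-01]), 'qd': array([ 0.00129376, -0.00033631,  0.00038482, -0.00074609,  0.00098348,
        0.00024329]), 'joint_torque': array([-5.12510269e-04, -4.16666651e+01, -2.46099204e+01, -4.24215186e-04,
        7.68933096e-04, -2.06406531e-05]), 'eef_pos': array([0.1851314 , 0.54442517, 0.23133842]), 'tcp_rot': array([1.94752896e-05, 1.63149634e-01, 9.86601335e-01, 5.88630720e-05]), 'force': array([ 1.0215132 ,  0.31995942, -0.40455617]), 'moment': array([ 0.04200676, -0.03057696, -0.05515419]), 'gripper_force': 0.0, 'width': 0.08577711860824604}
```

View top.

View pics/top0.png

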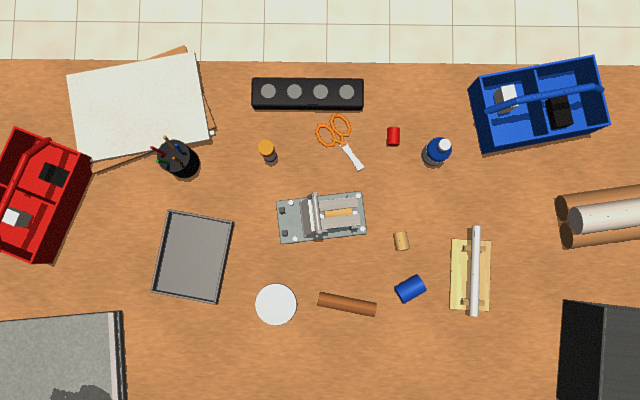

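View pics/scene0.png

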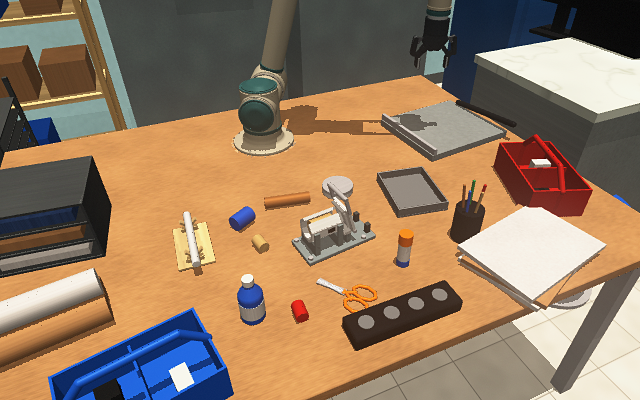

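Run:
```python
from h import *
im,d,m=grab('top')
P=cloud(m,d).reshape(-1,3); ok=d.reshape(-1)>0
def rect(c,r,z0,z1,n,extra=None):
    k=ok&(np.hypot(P[:,0]-c[0],P[:,1]-c[1])<r)&(P[:,2]>z0)&(P[:,2]<z1)
    q=P[k]; R=cv2.minAreaRect((q[:,:2]*1000).astype(np.float32))
    print(n,len(q),np.round(cv2.boxPoints(R)).tolist(),'c',np.round(R[0],1),'s',np.round(R[1],1),'a',round(R[2],2),'z',np.round(np.median(q[:,2]),4)); return q
rect((.585,.01),.15,.006,.05,'base')
rect((.585,.01),.15,.09,.108,'barreltop')
rect((.585,.01),.15,.112,.2,'gatetop')
rect((.475,-.325),.14,.035,.06,'rod')
rect((.46,-.315),.14,.004,.015,'rackbase')
rect((.486,.312),.16,.004,.035,'tray')
for n,c in dict(tin=(.39,.12),glue=(.735,.135)).items(): rect(c,.07,.01,.12,n)
im2=cv2.resize(im[170:260,260:380],None,fx=6,fy=6,interpolation=cv2.INTER_CUBIC)
cv2.imwrite('pics/crop1.png',im2[:,:,::-1])
```

```text
base 2025 [[440.0, 130.0], [467.0, -141.0], [736.0, -115.0], [709.0, 156.0]] c [588.1   7.6] s [269.9 272.2] a 5.65 z 0.0123
barreltop 898 [[543.0, 43.0], [556.0, -68.0], [629.0, -59.0], [616.0, 52.0]] c [586.1  -8.2] s [ 73.2 111.6] a 6.81 z 0.0966
gatetop 380 [[539.0, 37.0], [542.0, 14.0], [625.0, 26.0], [622.0, 48.0]] c [581.9  31.2] s [84.  22.2] a 7.85 z 0.1577
rod 1110 [[325.0, -282.0], [462.0, -432.0], [575.0, -329.0], [438.0, -179.0]] c [ 450.1 -305.5] s [153.  203.7] a 42.26 z 0.0465
rackbase 2229 [[268.0, -296.0], [432.0, -496.0], [645.0, -321.0], [481.0, -121.0]] c [ 456.2 -308.7] s [275.7 258.4] a 39.35 z 0.0076
tray 4929 [[268.0, 332.0], [465.0, 90.0], [705.0, 284.0], [508.0, 527.0]] c [486.5 308.3] s [308.7 312.5] a 39.09 z 0.0066
tin 1391 [[331.0, 81.0], [421.0, 60.0], [442.0, 149.0], [352.0, 171.0]] c [386.6 115.5] s [91.8 92.9] a 76.7 z 0.0242
glue 291 [[704.0, 136.0], [729.0, 114.0], [750.0, 139.0], [725.0, 161.0]] c [727.2 137.5] s [32.7 32.7] a 49.77 z 0.0973
```

View pics/crop1.png

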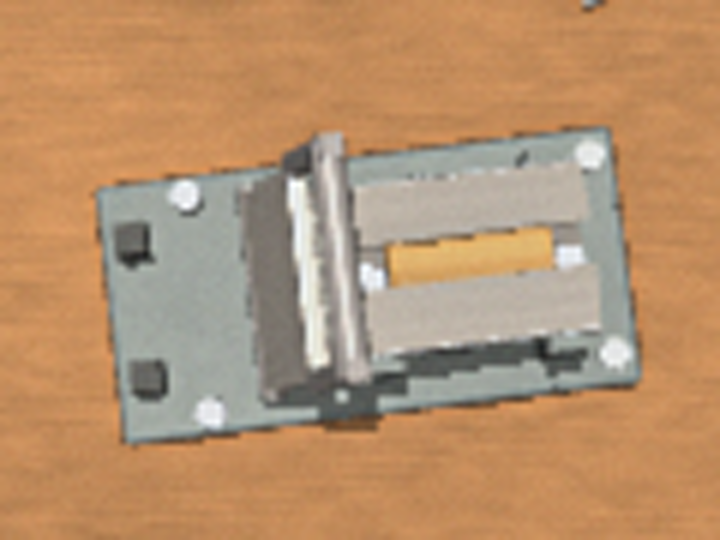

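```bash
cat >> h.py <<'E'
def onz(m,u,v,z):
    R=np.array(m['R']);o=-R.T@np.array(m['t'])
    r=R.T@np.array([(u-m['cx'])/m['fx'],(v-m['cy'])/m['fy'],1.]); return o+r*(z-o[2])/r[2]
E
python3 - <<'E'
from h import *
im,d,m=grab('top')
C=cloud(m,d)
def fit(c,r,z0,z1,n):
    k=((d>0)&(np.hypot(C[...,0]-c[0],C[...,1]-c[1])<r)&(C[...,2]>z0)&(C[...,2]<z1)).astype(np.uint8)
    k=cv2.morphologyEx(k,cv2.MORPH_OPEN,np.ones((2,2)))
    N,L,s,_=cv2.connectedComponentsWithStats(k); i=1+np.argmax(s[1:,4]); q=C[L==i]
    R=cv2.minAreaRect((q[:,:2]*1000).astype(np.float32))
    print(n,len(q),'c',np.round(R[0],1),'s',np.round(R[1],1),'a',round(R[2],2),'z',np.round(np.median(q[:,2]),4),'mean',q.mean(0).round(4))
fit((.475,-.325),.13,.034,.06,'rod')
fit((.46,-.315),.13,.005,.015,'rackbase')
fit((.486,.312),.16,.004,.035,'tray')
fit((.585,-.02),.1,.085,.108,'barreltop')
fit((.585,.03),.1,.14,.18,'bar')
px=lambda x,y:(260+(x+.5)/6-.5,170+(y+.5)/6-.5)
for n,x,y,z in [('b',100,188,.012),('b',608,128,.012),('b',637,382,.012),('b',128,441,.012),('ent',583,165,.097),('ent',600,328,.097),('slot',360,247,.103),('slot',583,226,.103),('slot',370,290,.103),('slot',600,268,.103),('bar',330,135,.16),('bar',360,380,.16),('plugL',390,265,.094),('plugR',552,250,.094)]:
    print(n,(1000*onz(m,*px(x,y),z)).round(1))
E
```

```text
rod 968 c [ 436.6 -185. ] s [204.8 380.4] a 10.29 z 0.0472 mean [ 0.4639 -0.3277  0.0433]
rackbase 1121 c [ 454.3 -153.8] s [159.4 347.7] a 0.51 z 0.0081 mean [ 0.4563 -0.3021  0.0149]
tray 3105 c [469.7 209.4] s [360.  194.6] a 79.83 z 0.0064 mean [0.4897 0.3086 0.0152]
barreltop 990 c [565.8 -23.6] s [105.8 110.2] a 10.91 z 0.0948 mean [ 0.5867 -0.0237  0.0971]
bar 257 c [571.7  23.7] s [136.4  16. ] a 7.18 z 0.1588 mean [0.5813 0.0242 0.1475]
b [619.6 119.   12. ]
b [645.2 -75.7  12. ]
b [547.8 -87.3  12. ]
b [522.9 106.4  12. ]
ent [621.6 -60.   97. ]
ent [563.6 -66.3  97. ]
slot [590.9  19.1 103. ]
slot [599.3 -59.7 103. ]
slot [575.7  15.4 103. ]
slot [584.5 -65.7 103. ]
bar [623.9  29.7 160. ]
bar [541.8  18.6 160. ]
plugL [585.3   8.3  94. ]
plugR [591.4 -49.3  94. ]
```

```bash
cat >> h.py <<'E'
U=np.array([-.127,.992,0]);V=np.array([-.992,-.127,0]);O=np.array([.587,-.0185,0]);UA=97.3
def ext(x,y,z): return O+x*U+y*V+np.array([0,0,z])
def rows(pts,psis,s=None):
    s=s or bot.state(); w,x,y,z=s['tcp_rot']
    from scipy.spatial.transform import Rotation as Ro
    R=Ro.from_quat([x,y,z,w]).as_matrix(); p0=np.degrees(np.arctan2(R[1,1],R[0,1]))
    for p,a in zip(pts,psis):
        t=-(a-p0); t=(t+180)%360-180
        print(np.round(R.T@(np.array(p)-s['eef_pos'])/.75,4).tolist(),round(t/90,4))
    print('t',s['time_s'],s['eef_pos'].round(4),'psi',p0.round(2),'tcpz',R[:,2].round(3),'F',s['force'].round(1),'w',round(s['width'],4),'gf',s['gripper_force'])
E
python3 - <<'E'
from h import *
b=ext(.045,0,.137); rows([b+[0,0,.08],b],[UA,UA])
E
```

```text
[-0.7225, -0.4841, 0.0191] -0.2898
[-0.7225, -0.4841, 0.1258] -0.2898
t 1.4 [0.1851 0.5444 0.2313] psi 71.22 tcpz [ 0.  0. -1.] F [0.3 0.3 0.1] w 0.0854 gf 0.0
```

{"fn": "drive_tool", "kwargs": {
  "series": [
    [[-0.7225,-0.4841,0.019],-0.29],
    [[-0.7225,-0.4841,0.019],-0.29],
    [[-0.7225,-0.4841,0.019],-0.29],
    [[-0.7225,-0.4841,0.019],-0.29],
    [[-0.7225,-0.4841,0.019],-0.29],
    [[-0.7225,-0.4841,0.019],-0.29],
    [[-0.7225,-0.4841,0.019],-0.29],
    [[-0.7225,-0.4841,0.019],-0.29]
  ],
  "gripper": 0.1
}}

```text
time_s: 2.2
eef_pos: [0.4225, 0.2339, 0.2231]
tcp_rot: [0.0, -0.064, 0.998, 0.0]
force: [0.9, 1.5, 0.2]
width: 0.0467
gripper_force: 0.0
```

Run:
```python
from h import *
b=ext(.045,0,.137); rows([b+[0,0,.08],b],[UA,UA])
```

```text
[-0.1747, -0.3018, 0.0082] 0.0002
[-0.1746, -0.3018, 0.1149] 0.0002
t 2.2 [0.4225 0.2339 0.2231] psi 97.32 tcpz [ 0.001  0.001 -1.   ] F [0.9 1.5 0.2] w 0.0467 gf 0.0
```

{"fn": "drive_tool", "kwargs": {
  "series": [
    [[-0.175,-0.302,0.009],0],
    [[-0.175,-0.302,0.009],0],
    [[-0.175,-0.302,0.009],0],
    [[-0.175,-0.302,0.009],0],
    [[-0.175,-0.302,0.009],0],
    [[-0.175,-0.302,0.009],0],
    [[-0.175,-0.302,0.009],0]
  ]
}}

```text
time_s: 2.9
eef_pos: [0.5815, 0.026, 0.2154]
tcp_rot: [-0.0, -0.062, 0.998, 0.0]
force: [0.2, -0.1, -0.7]
width: 0.0467
gripper_force: 0.0
```

Run:
```python
from h import *
b=ext(.045,0,.137); rows([b+[0,0,.08],b],[UA,UA])
im,d,m=grab('wrist','w1')
cv2.imwrite('pics/w1.png',im[:,:,::-1])
```

```text
[0.0003, 0.0003, -0.0021] -0.0018
[0.0002, 0.0002, 0.1046] -0.0018
t 2.9 [0.5815 0.026  0.2154] psi 97.14 tcpz [-0.001  0.    -1.   ] F [ 0.2 -0.1 -0.7] w 0.0467 gf 0.0
```

View pics/w1.png

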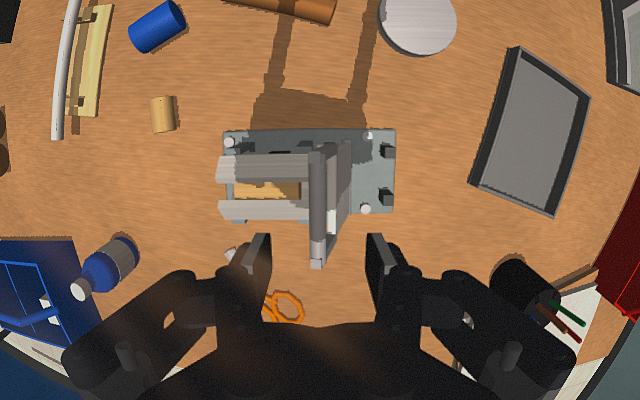

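The wrist view shows the gate bar (column 318) centred between the fingers (250–385). I'll go down and close.

{"fn": "drive_tool", "kwargs": {
  "series": [
    [[0,0,0.05],0],
    [[0,0,0.104],0],
    [[0,0,0.104],0]
  ]
}}

```text
time_s: 3.25
eef_pos: [0.5748, 0.0299, 0.1335]
tcp_rot: [-0.006, -0.065, 0.998, 0.001]
force: [-1.9, 0.0, 0.1]
width: 0.047
gripper_force: 0.0
```

{"fn": "drive_tool", "kwargs": {
  "series": [
    [[0,0,0],0],
    [[0,0,0],0],
    [[0,0,0],0],
    [[0,0,0],0],
    [[0,0,0],0]
  ],
  "gripper": -1
}}

```text
time_s: 3.75
eef_pos: [0.5821, 0.0273, 0.1406]
tcp_rot: [0.002, -0.064, 0.998, -0.001]
force: [0.2, -1.2, 6.4]
width: 0.0096
gripper_force: 58.8
```

Run:
```python
from h import *
T=np.r_[np.arange(.07,.53,.065)][:8]
T=np.linspace(0,1.84,17)[1:]
s=bot.state(); p=s['eef_pos']
def B(t): f=t-.2618; return .115*np.sin(f)*U+np.array([0,0,.115*np.cos(f)])
rows([p+B(t)-B(0) for t in T],[97.14]*16)
print(s['moment'])
```

```text
[-0.0, 0.0173, -0.0036] 0.0021
[-0.0, 0.0348, -0.0052] 0.0021
[-0.0001, 0.0524, -0.0048] 0.0021
[-0.0001, 0.0699, -0.0023] 0.0021
[-0.0, 0.0869, 0.0021] 0.0021
[-0.0, 0.1034, 0.0085] 0.0021
[0.0, 0.119, 0.0167] 0.0021
[0.0, 0.1335, 0.0266] 0.0021
[0.0001, 0.1468, 0.0382] 0.0021
[0.0001, 0.1587, 0.0512] 0.0021
[0.0002, 0.1691, 0.0654] 0.0021
[0.0003, 0.1777, 0.0808] 0.0021
[0.0003, 0.1845, 0.0971] 0.0021
[0.0004, 0.1894, 0.114] 0.0021
[0.0005, 0.1923, 0.1314] 0.0021
[0.0006, 0.1932, 0.149] 0.0021
t 3.75 [0.5821 0.0273 0.1406] psi 97.33 tcpz [ 0.005 -0.001 -1.   ] F [ 0.2 -1.2  6.4] w 0.0096 gf 58.77138555049896
[-0.0861198   0.09487537  0.08458587]
```

{"fn": "drive_tool", "kwargs": {
  "series": [
    [[0,0.0173,-0.0036],0],
    [[0,0.0348,-0.0052],0],
    [[0,0.0524,-0.0048],0],
    [[0,0.07,-0.0023],0],
    [[0,0.087,0.0021],0],
    [[0,0.1034,0.0085],0],
    [[0,0.119,0.0167],0],
    [[0,0.1335,0.0266],0]
  ]
}}

```text
time_s: 4.55
eef_pos: [0.5684, 0.1283, 0.1179]
tcp_rot: [0.001, -0.064, 0.998, 0.0]
force: [3.2, 0.1, 3.8]
width: 0.01
gripper_force: 59.4
```

Run:
```python
from h import *
s=bot.state();rows([ext(.075,0,.0)],[97.1]); 
p=s['eef_pos']-O; print(p@U,p@V,s['moment'])
H=np.array([.075,.043]);g=np.array([p@U,s['eef_pos'][2]+.018]); print(g,np.hypot(*(g-H)),np.arctan2(*(g-H))+.2618)
```

```text
[0.0006, -0.0974, 0.1571] 0.0025
t 4.55 [0.5684 0.1283 0.1179] psi 97.33 tcpz [ 0.002  0.001 -1.   ] F [3.2 0.1 3.8] w 0.01 gf 59.40803110599518
0.14800911039745912 -0.00019180453033672235 [-0.25013677 -0.27435693  0.03896994]
[0.14800911 0.13589325] 0.11815026873022663 0.9279127059101098
```

{"fn": "drive_tool", "kwargs": {
  "series": [
    [[0,0.0133,0.0116],0],
    [[0,0.0252,0.0246],0],
    [[0,0.0356,0.0388],0],
    [[0,0.0442,0.0542],0],
    [[0,0.051,0.0705],0],
    [[0,0.0559,0.0874],0],
    [[0,0.0588,0.1048],0],
    [[0,0.0597,0.1215],0]
  ]
}}

```text
time_s: 5.35
eef_pos: [0.5639, 0.1689, 0.0316]
tcp_rot: [0.002, -0.065, 0.998, -0.003]
force: [-12.7, -16.1, 82.5]
width: 0.0099
gripper_force: 70.1
```

{"fn": "drive_tool", "kwargs": {
  "series": [
    [[0,0,0.001],0],
    [[0,0,0.002],0],
    [[0,0,0.002],0]
  ]
}}

```text
time_s: 5.65
eef_pos: [0.5639, 0.1689, 0.0322]
tcp_rot: [0.003, -0.064, 0.998, -0.002]
force: [-5.6, -13.4, 45.5]
width: 0.0095
gripper_force: 66.0
```

Run:
```python
from h import *
s=bot.state();rows([],[]); 
p=s['eef_pos']-O
H=np.array([.075,.043]);g=np.array([p@U,s['eef_pos'][2]+.018]); print(g,np.hypot(*(g-H)),np.arctan2(*(g-H))+.2618)
im,d,m=grab('scene','s2')
cv2.imwrite('pics/s2.png',cv2.resize(im[140:300,240:450],None,fx=3,fy=3)[:,:,::-1])
```

```text
t 5.65 [0.5639 0.1689 0.0322] psi 97.38 tcpz [ 0.006 -0.004 -1.   ] F [ -5.6 -13.4  45.5] w 0.0095 gf 65.99614441394806
[0.18879813 0.05023029] 0.11402759232481798 1.7691455449868125
```

View pics/s2.png

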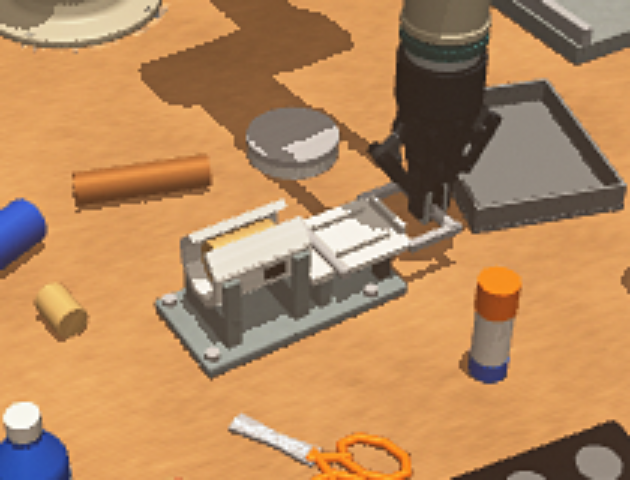

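{"fn": "drive_tool", "kwargs": {
  "series": [
    [[0,0,-0.006],0],
    [[0,0,-0.006],0],
    [[0,0,-0.006],0],
    [[0,0,-0.006],0]
  ],
  "gripper": -0.4
}}

```text
time_s: 6.1
eef_pos: [0.5603, 0.1717, 0.0283]
tcp_rot: [-0.002, -0.064, 0.998, 0.0]
force: [0.4, 0.1, -0.1]
width: 0.0256
gripper_force: 0.0
```

{"fn": "drive_tool", "kwargs": {
  "series": [
    [[0,0,-0.02],0],
    [[0,0,-0.06],0],
    [[0,0,-0.12],0],
    [[0,0,-0.18],0],
    [[0,0,-0.24],0],
    [[0,0,-0.24],0]
  ]
}}

```text
time_s: 6.7
eef_pos: [0.5655, 0.1726, 0.2158]
tcp_rot: [0.006, -0.064, 0.998, 0.001]
force: [0.3, 0.0, -0.5]
width: 0.0257
gripper_force: 0.0
```

```bash
cat > m2.py <<'E'
from h import *
im,d,m=grab('top')
C=cloud(m,d)
def pts(c,r,z0,z1):
    k=(d>0)&(np.hypot(C[...,0]-c[0],C[...,1]-c[1])<r)&(C[...,2]>z0)&(C[...,2]<z1)
    N,L,s,_=cv2.connectedComponentsWithStats(k.astype(np.uint8),connectivity=4); i=1+np.argmax(s[1:,4]); return C[(L==i)&k]
def rf(q,n):
    R=cv2.minAreaRect((q[:,:2]*1000).astype(np.float32)); print(n,len(q),np.round(R[0],1),np.round(R[1],1),round(R[2],2),q.mean(0).round(4),'z',np.median(q[:,2]).round(4))
if __name__=='__main__':
    rf(pts((.47,-.32),.12,.046,.06),'rodtop'); rf(pts((.46,-.31),.12,.005,.012),'rack'); rf(pts((.486,.31),.14,.0025,.009),'trayfloor'); rf(pts((.486,.31),.14,.024,.036),'trayrim')
    rf(pts((.565,.13),.07,.042,.06),'gate')
    k=(C[...,0]>.35)&(C[...,0]<.6)&(C[...,1]<-.25)&(C[...,1]>-.4)&(C[...,2]>.0435)&(C[...,2]<.056); q=C[k]
    l=cv2.fitLine(q[:,:2].astype(np.float32),cv2.DIST_HUBER,0,.001,.001).ravel(); print('rodline',l,np.degrees(np.arctan2(l[1],l[0])))
    t=(q[:,:2]-l[2:])@l[:2]; print('ends',np.percentile(t,[0,.5,99.5,100]))
    print(bot.state()['time_s'])
E
python3 m2.py
```

```text
rodtop 576 [ 468.5 -325.3] [ 18.6 199.6] 87.73 [ 0.4684 -0.3253  0.0491] z 0.049
rack 1106 [ 458.7 -302.8] [ 46.1 159.2] 87.56 [ 0.4585 -0.3017  0.0082] z 0.0081
trayfloor 2839 [475.2 312.4] [137.3 147.6] 80.16 [0.4719 0.3059 0.0055] z 0.0055
trayrim 289 [437.4 262.4] [ 90.4 182.4] 43.33 [0.4334 0.267  0.0296] z 0.0298
gate 1149 [570.3 118.9] [ 84.2 115.8] 7.66 [0.5676 0.1063 0.0483] z 0.0479
rodline [ 0.99919915 -0.04001267  0.46792084 -0.32515377] -2.2931688
ends [-0.09968329 -0.09888043  0.09979647  0.100347  ]
6.75
```

Run:
```python
from h import *
g=np.array([.428,-.3235,.10]); rows([g],[20])
```

```text
[0.2646, -0.6326, 0.1479] 0.8593
t 6.75 [0.5637 0.1722 0.2125] psi 97.33 tcpz [ 0.005  0.002 -1.   ] F [ 0.1 -1.1 -0.1] w 0.0256 gf 0.0
```

{"fn": "drive_tool", "kwargs": {
  "series": [
    [[0.265,-0.633,0.08],0.76],
    [[0.265,-0.633,0.08],0.76],
    [[0.265,-0.633,0.08],0.76],
    [[0.265,-0.633,0.08],0.76],
    [[0.265,-0.633,0.08],0.76],
    [[0.265,-0.633,0.08],0.76],
    [[0.265,-0.633,0.08],0.76],
    [[0.265,-0.633,0.08],0.76]
  ],
  "gripper": 0.1
}}

```text
time_s: 7.55
eef_pos: [0.4545, -0.2123, 0.161]
tcp_rot: [-0.002, 0.511, 0.86, 0.0]
force: [1.6, -0.3, 0.9]
width: 0.047
gripper_force: 0.0
```

Run:
```python
from h import *
g=np.array([.428,-.3235,.10]); rows([g],[-45]); rows([g],[-92.3])
```

```text
[-0.1137, -0.1019, 0.081] 0.8174
t 7.55 [ 0.4545 -0.2123  0.161 ] psi 28.57 tcpz [-0.004  0.003 -1.   ] F [ 1.6 -0.3  0.9] w 0.047 gf 0.0
[-0.1137, -0.1019, 0.081] 1.343
t 7.55 [ 0.4545 -0.2123  0.161 ] psi 28.57 tcpz [-0.004  0.003 -1.   ] F [ 1.6 -0.3  0.9] w 0.047 gf 0.0
```

{"fn": "drive_tool", "kwargs": {
  "series": [
    [[-0.114,-0.102,0.081],0.76],
    [[-0.114,-0.102,0.081],0.76],
    [[-0.114,-0.102,0.081],0.76],
    [[-0.114,-0.102,0.081],0.76],
    [[-0.114,-0.102,0.081],0.76],
    [[-0.114,-0.102,0.081],0.76],
    [[-0.114,-0.102,0.081],0.76],
    [[-0.114,-0.102,0.081],0.76]
  ]
}}

```text
time_s: 8.35
eef_pos: [0.4297, -0.3219, 0.1002]
tcp_rot: [-0.003, 0.906, 0.424, -0.001]
force: [-0.1, 0.1, 0.9]
width: 0.0473
gripper_force: 0.0
```

Run:
```python
from h import *
g=np.array([.428,-.3235,.10]); rows([g,g-[0,0,.078]],[-92.3]*2)
```

```text
[-0.0031, -0.0003, 0.0003] 0.5829
[-0.0032, 0.0003, 0.1043] 0.5829
t 8.35 [ 0.4297 -0.3219  0.1002] psi -39.84 tcpz [-0.004  0.004 -1.   ] F [-0.1  0.1  0.9] w 0.0473 gf 0.0
```

{"fn": "drive_tool", "kwargs": {
  "series": [
    [[-0.003,0,0],0.583],
    [[-0.003,0,0],0.583],
    [[-0.003,0,0],0.583],
    [[-0.003,0,0],0.583],
    [[-0.003,0,0],0.583],
    [[-0.003,0,0],0.583],
    [[-0.003,0,0],0.583],
    [[-0.003,0,0],0.583]
  ]
}}

```text
time_s: 9.15
eef_pos: [0.4288, -0.3242, 0.1012]
tcp_rot: [-0.001, 1.0, -0.016, -0.001]
force: [-0.1, -0.5, 0.4]
width: 0.0469
gripper_force: 0.0
```

Run:
```python
from h import *
g=np.array([.428,-.3235,.10]); rows([g,g-[0,0,.078]],[-92.3]*2)
im,d,m=grab('wrist','w3')
```

```text
[-0.001, -0.0009, 0.0016] 0.0056
[-0.0008, -0.0006, 0.1056] 0.0056
t 9.15 [ 0.4288 -0.3242  0.1012] psi -91.8 tcpz [-0.002  0.003 -1.   ] F [-0.1 -0.5  0.4] w 0.0469 gf 0.0
```

View pics/w3.png

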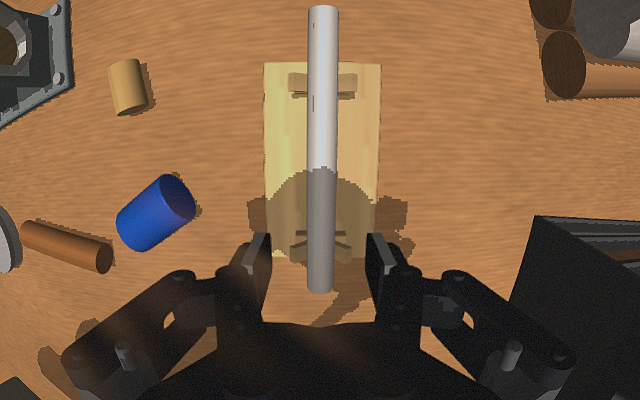

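The wrist view shows the white rod (column 321) centred between the fingers; the near vee is at row 245. I'll check the vee against the grasp point.

Run:
```python
from h import *
m=optics.camera_model('wrist')
def pr(X):
    c=np.array(m['R'])@X+np.array(m['t']); r=np.hypot(c[0],c[1]); th=np.arctan2(r,c[2]); return np.round([m['cx']+m['fx']*th*c[0]/r, m['cy']+m['fy']*th*c[1]/r])
for x in (.368,.3885,.3995,.428,.468,.5195,.568): print(x,pr(np.array([x,-.3235-.04*(x-.468),.04])),pr(np.array([x,-.3235,.02])))
```

```text
0.368 [315. 287.] [320. 274.]
0.3885 [315. 263.] [319. 251.]
0.3995 [315. 250.] [319. 239.]
0.428 [315. 212.] [318. 204.]
0.468 [316. 154.] [316. 151.]
0.5195 [317.  76.] [314.  80.]
0.568 [317.   7.] [312.  16.]
```

{"fn": "drive_tool", "kwargs": {
  "series": [
    [[0,0,0.05],0.005],
    [[0,0,0.104],0.005],
    [[0,0,0.104],0.005]
  ]
}}

```text
time_s: 9.5
eef_pos: [0.4261, -0.3218, 0.0204]
tcp_rot: [-0.004, 1.0, -0.02, -0.004]
force: [-0.9, 0.3, 0.3]
width: 0.0471
gripper_force: 0.0
```

{"fn": "drive_tool", "kwargs": {
  "series": [
    [[0,0,0],0],
    [[0,0,0],0],
    [[0,0,0],0],
    [[0,0,0],0],
    [[0,0,0],0]
  ],
  "gripper": -1
}}

```text
time_s: 10.0
eef_pos: [0.4306, -0.326, 0.0265]
tcp_rot: [0.001, 1.0, -0.021, 0.001]
force: [0.2, 1.9, 6.1]
width: 0.0184
gripper_force: 59.0
```

{"fn": "drive_tool", "kwargs": {
  "series": [
    [[0,0,-0.04],0],
    [[0,0,-0.1],0],
    [[0,0,-0.15],0],
    [[0,0,-0.15],0]
  ]
}}

```text
time_s: 10.4
eef_pos: [0.4323, -0.328, 0.1431]
tcp_rot: [0.004, 1.0, -0.021, 0.004]
force: [1.6, -0.7, -1.6]
width: 0.0176
gripper_force: 59.0
```

Run:
```python
from h import *
s=bot.state(); print(s['moment'])
# rod: grasp at -.04 from centre; want tip x=-.085 first -> centre -.185 -> grasp -.225
for gx in (-.225,-.14,-.077):
    rows([ext(gx,0,.134),ext(gx,0,.054)],[7.3]*2,s)
```

```text
[-0.00282248  0.03098202 -0.0177666 ]
[0.2392, -0.1253, 0.0132] -1.1077
[0.2382, -0.1262, 0.1199] -1.1077
t 10.4 [ 0.4323 -0.328   0.1431] psi -92.39 tcpz [ 0.009 -0.009 -1.   ] F [ 1.6 -0.7 -1.6] w 0.0176 gf 59.0155166387558
[0.2201, -0.237, 0.0121] -1.1077
[0.2192, -0.2379, 0.1188] -1.1077
t 10.4 [ 0.4323 -0.328   0.1431] psi -92.39 tcpz [ 0.009 -0.009 -1.   ] F [ 1.6 -0.7 -1.6] w 0.0176 gf 59.0155166387558
[0.206, -0.3198, 0.0113] -1.1077
[0.205, -0.3207, 0.118] -1.1077
t 10.4 [ 0.4323 -0.328   0.1431] psi -92.39 tcpz [ 0.009 -0.009 -1.   ] F [ 1.6 -0.7 -1.6] w 0.0176 gf 59.0155166387558
```

{"fn": "drive_tool", "kwargs": {
  "series": [
    [[0.239,-0.126,0],-0.76],
    [[0.239,-0.126,0],-0.76],
    [[0.239,-0.126,0],-0.76],
    [[0.239,-0.126,0],-0.76],
    [[0.239,-0.126,0],-0.76],
    [[0.239,-0.126,0],-0.76],
    [[0.239,-0.126,0],-0.76],
    [[0.239,-0.126,0],-0.76]
  ]
}}

```text
time_s: 11.2
eef_pos: [0.612, -0.2377, 0.1358]
tcp_rot: [-0.001, 0.837, 0.547, -0.001]
force: [-0.9, 0.7, -1.5]
width: 0.018
gripper_force: 59.0
```

{"fn": "drive_tool", "kwargs": {
  "series": [
    [[0,0,0],-0.3477],
    [[0,0,0],-0.3477],
    [[0,0,0],-0.3477],
    [[0,0,0],-0.3477],
    [[0,0,0],-0.3477]
  ]
}}

```text
time_s: 11.7
eef_pos: [0.6119, -0.2381, 0.1361]
tcp_rot: [-0.001, 0.661, 0.751, -0.0]
force: [-0.4, -0.2, -1.3]
width: 0.018
gripper_force: 59.0
```

Run:
```python
from h import *
from m2 import *
s=bot.state()
rows([ext(-.225,0,.134),ext(-.225,0,.054)],[7.3]*2,s)
q=pts((.62,-.24),.16,.13,.18)
# keep rod: near line at height
e=(q-O)@np.c_[U,V]
k=abs(e[:,1])<.02
rr=e[k]; z=q[k][:,2]
f=rr[:,0]>-.2
print('front pts',f.sum(),'tip x',np.percentile(rr[:,0],99.5))
for a in (-.2,-.17,-.14,-.11):
    g=(rr[:,0]>a)&(rr[:,0]<a+.03)
    if g.sum(): print(a,rr[g].mean(0).round(4),z[g].max().round(4),np.median(z[g]).round(4))
```

```text
[-0.0054, 0.0042, 0.0031] -0.0013
[-0.0055, 0.0043, 0.1098] -0.0013
t 11.75 [ 0.612  -0.2381  0.1363] psi 7.18 tcpz [-0.002  0.001 -1.   ] F [-0.6  1.  -2.3] w 0.018 gf 58.97425174713135
front pts 567 tip x -0.08407357701888117
-0.2 [-0.1853  0.0023] 0.1634 0.1576
-0.17 [-0.1551  0.0022] 0.1654 0.1575
-0.14 [-0.1246  0.0024] 0.1648 0.1566
-0.11 [-0.096   0.0023] 0.1618 0.1565
```

{"fn": "drive_tool", "kwargs": {
  "series": [
    [[-0.003,0.0035,0.05],0],
    [[-0.003,0.0035,0.1],0],
    [[-0.003,0.0035,0.101],0]
  ]
}}

```text
time_s: 12.05
eef_pos: [0.6112, -0.2381, 0.056]
tcp_rot: [-0.006, 0.661, 0.75, -0.002]
force: [-1.0, 0.4, -1.7]
width: 0.0183
gripper_force: 58.9
```

{"fn": "drive_tool", "kwargs": {
  "series": [
    [[0.02,0,0],0],
    [[0.045,0,0],0],
    [[0.06,0,0],0],
    [[0.07,0,0],0],
    [[0.08,0,0],0]
  ]
}}

```text
time_s: 12.55
eef_pos: [0.6104, -0.1853, 0.0642]
tcp_rot: [0.007, 0.659, 0.752, -0.002]
force: [1.5, -21.2, -0.5]
width: 0.0181
gripper_force: 59.2
```

Run:
```python
from h import *
s=bot.state(); rows([],[],s); p=s['eef_pos']-O; print(p@U,p@V, 'tip',p@U+.1375)
```

```text
t 12.55 [ 0.6104 -0.1853  0.0642] psi 7.57 tcpz [ 0.007 -0.013 -1.   ] F [  1.5 -21.2  -0.5] w 0.0181 gf 59.18013274669647
-0.16844364127991454 -0.002070039424455099 tip -0.03094364127991453
```

{"fn": "drive_tool", "kwargs": {
  "series": [
    [[0.013,0,0],0],
    [[0.026,0,0],0],
    [[0.039,0,0],0],
    [[0.052,0,0],0],
    [[0.065,0,0],0],
    [[0.078,0,0],0],
    [[0.088,0,0],0],
    [[0.096,0,0],0]
  ]
}}

```text
time_s: 13.35
eef_pos: [0.5989, -0.1084, 0.0623]
tcp_rot: [0.0, 0.661, 0.751, 0.0]
force: [0.6, -1.1, -1.3]
width: 0.0179
gripper_force: 59.0
```

{"fn": "drive_tool", "kwargs": {
  "series": [
    [[0.007,0,0],0],
    [[0.014,0,0],0],
    [[0.02,0,0],0],
    [[0.02,0,0],0]
  ]
}}

```text
time_s: 13.75
eef_pos: [0.5966, -0.0934, 0.0616]
tcp_rot: [-0.0, 0.66, 0.751, 0.0]
force: [0.9, 0.9, -1.0]
width: 0.018
gripper_force: 59.0
```

Run:
```python
from h import *
s=bot.state(); rows([],[],s); p=s['eef_pos']-O; print(p@U,p@V, 'tip',p@U+.1375)
im,d,m=grab('scene'); cv2.imwrite('pics/s4.png',cv2.resize(im[140:300,240:450],None,fx=3,fy=3)[:,:,::-1])
im,d,m=grab('top'); C=cloud(m,d)-O; ex=C@U; ey=C@V; z=C[...,2]
k=(abs(ey)<.012)&(ex>.04)&(ex<.16)&(z>.075)&(z<.11)&(d>0)
print('plug',np.percentile(ex[k],[1,50,99]),np.median(ey[k]),np.percentile(z[k],[50,95]))
```

```text
t 13.75 [ 0.5966 -0.0934  0.0616] psi 7.33 tcpz [-0.001  0.001 -1.   ] F [ 0.9  0.9 -1. ] w 0.018 gf 59.04205799102783
-0.07550373817839294 2.0566856210794135e-05 tip 0.06199626182160707
plug [0.04103941 0.08302996 0.12059045] 1.9545085488525977e-05 [0.08966943 0.09456016]
```

View pics/s4.png

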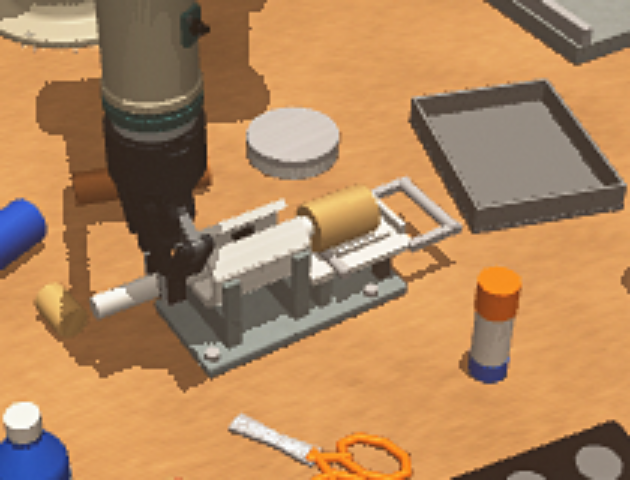

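{"fn": "drive_tool", "kwargs": {
  "series": [
    [[-0.03,0,0],0],
    [[-0.08,0,0],0],
    [[-0.14,0,0],0],
    [[-0.2,0,0],0],
    [[-0.2,0,-0.06],0],
    [[-0.2,0,-0.11],0],
    [[-0.2,0,-0.11],0]
  ]
}}

```text
time_s: 14.55
eef_pos: [0.6194, -0.2458, 0.15]
tcp_rot: [0.006, 0.661, 0.75, 0.002]
force: [1.2, 0.0, -1.0]
width: 0.0181
gripper_force: 59.1
```

Run:
```python
from h import *
g=np.array([.430,-.3255,.14]); rows([g],[-92.4])
```

```text
[-0.0736, -0.2639, 0.0113] 1.1068
t 14.55 [ 0.6194 -0.2458  0.15  ] psi 7.21 tcpz [ 0.01  -0.005 -1.   ] F [ 1.2  0.  -1. ] w 0.0181 gf 59.09553050994873
```

{"fn": "drive_tool", "kwargs": {
  "series": [
    [[-0.073,-0.263,0.01],0.76],
    [[-0.073,-0.263,0.01],0.76],
    [[-0.073,-0.263,0.01],0.76],
    [[-0.073,-0.263,0.01],0.76],
    [[-0.073,-0.263,0.01],0.76],
    [[-0.073,-0.263,0.01],0.76],
    [[-0.073,-0.263,0.01],0.76],
    [[-0.073,-0.263,0.01],0.76]
  ]
}}

```text
time_s: 15.35
eef_pos: [0.4264, -0.3221, 0.1358]
tcp_rot: [-0.001, 0.969, 0.246, -0.0]
force: [0.4, -0.5, -1.7]
width: 0.0177
gripper_force: 59.3
```

{"fn": "drive_tool", "kwargs": {
  "series": [
    [[0,0,0],0.347],
    [[0,0,0],0.347],
    [[0,0,0],0.347],
    [[0,0,0],0.347],
    [[0,0,0],0.347],
    [[0,0,0],0.347]
  ]
}}

```text
time_s: 15.95
eef_pos: [0.4268, -0.3221, 0.1361]
tcp_rot: [-0.001, 1.0, -0.019, -0.0]
force: [-0.2, 0.1, -2.1]
width: 0.0178
gripper_force: 59.3
```

Run:
```python
from h import *
import m2
g=np.array([.430,-.3255,.029]); rows([g],[-92.4])
C=m2.C; k=(C[...,0]>.35)&(C[...,0]<.6)&(C[...,1]<-.25)&(C[...,1]>-.4)&(C[...,2]>.145)&(C[...,2]<.17); q=C[k]
k=q[:,0]>.46; q=q[k]
l=cv2.fitLine(q[:,:2].astype(np.float32),cv2.DIST_HUBER,0,.001,.001).ravel(); print(l,np.degrees(np.arctan2(l[1],l[0])),q[:,0].max(),q[:,0].min(),np.median(q[:,2]),'y at .468',l[3]+(.468-l[2])*l[1]/l[0])
```

```text
[0.0044, 0.0044, 0.1429] 0.0018
t 16.0 [ 0.4269 -0.3222  0.1362] psi -92.24 tcpz [-0.001  0.001 -1.   ] F [-1.1 -0.5 -1.8] w 0.018 gf 59.28930044174194
[ 0.9991938  -0.04014744  0.5123426  -0.32225075] -2.3008971 0.5643883940425052 0.46002415253156126 0.1566293792619499 y at .468 -0.32046908
```

{"fn": "drive_tool", "kwargs": {
  "series": [
    [[0,0.0055,0],0],
    [[0,0.0055,0.05],0],
    [[0,0.0055,0.1],0],
    [[0,0.0055,0.13],0],
    [[0,0.0055,0.141],0],
    [[0,0.0055,0.141],0]
  ]
}}

```text
time_s: 16.6
eef_pos: [0.4266, -0.3264, 0.03]
tcp_rot: [-0.001, 1.0, -0.02, -0.001]
force: [0.7, -0.4, -0.9]
width: 0.0182
gripper_force: 59.4
```

{"fn": "drive_tool", "kwargs": {
  "series": [
    [[0,0,0],0],
    [[0,0,0],0],
    [[0,0,0],0]
  ],
  "gripper": -0.2
}}

```text
time_s: 16.9
eef_pos: [0.428, -0.3275, 0.0324]
tcp_rot: [0.001, 1.0, -0.02, 0.001]
force: [-1.0, -0.1, 0.4]
width: 0.0343
gripper_force: 0.0
```

{"fn": "drive_tool", "kwargs": {
  "series": [
    [[0,0,-0.03],0],
    [[0,0,-0.09],0],
    [[0,0,-0.15],0],
    [[0,0,-0.2],0],
    [[0,0,-0.2],0]
  ]
}}

```text
time_s: 17.4
eef_pos: [0.43, -0.3295, 0.1879]
tcp_rot: [0.005, 1.0, -0.02, 0.005]
force: [-0.1, -1.1, 0.9]
width: 0.0342
gripper_force: 0.0
```

```bash
python3 m2.py
python3 - <<'E'
from h import *
rows([ext(.091,0,.17),ext(.091,0,.055)],[7.3]*2)
E
```

```text
rodtop 587 [ 465.  -325.2] [ 18.4 197.3] 87.64 [ 0.4639 -0.3252  0.0491] z 0.049
rack 1087 [ 458.2 -302.8] [ 45.9 159.5] 87.75 [ 0.4577 -0.3016  0.0082] z 0.0082
trayfloor 3894 [491.5 309.6] [137.5 180.6] 79.91 [0.4916 0.3098 0.0055] z 0.0055
trayrim 751 [491.1 306.9] [151.  190.3] 80.05 [0.4885 0.3086 0.0294] z 0.0295
gate 900 [570.  120.5] [ 84.  111.4] 7.78 [0.5685 0.1245 0.0482] z 0.0478
rodline [ 0.99911916 -0.04196373  0.46489692 -0.32466856] -2.4050508
ends [-0.09927931 -0.09823585  0.0986418   0.09929764]
17.45
[0.1738, -0.5409, 0.0179] -1.107
[0.1728, -0.5418, 0.1712] -1.107
t 17.45 [ 0.4286 -0.3282  0.1849] psi -92.33 tcpz [ 0.006 -0.006 -1.   ] F [-0.2  0.1 -0.6] w 0.0342 gf 0.0
```

{"fn": "drive_tool", "kwargs": {
  "series": [
    [[0.173,-0.541,0.018],-0.76],
    [[0.173,-0.541,0.018],-0.76],
    [[0.173,-0.541,0.018],-0.76],
    [[0.173,-0.541,0.018],-0.76],
    [[0.173,-0.541,0.018],-0.76],
    [[0.173,-0.541,0.018],-0.76],
    [[0.173,-0.541,0.018],-0.76],
    [[0.173,-0.541,0.018],-0.76]
  ],
  "gripper": 0.75
}}

```text
time_s: 18.25
eef_pos: [0.5637, 0.0509, 0.1672]
tcp_rot: [-0.0, 0.837, 0.548, -0.001]
force: [1.4, -0.5, 0.6]
width: 0.0747
gripper_force: 0.0
```

Run:
```python
from h import *
rows([ext(.091,0,.17),ext(.091,0,.055)],[7.3]*2)
```

```text
[0.0317, 0.0032, -0.0038] -0.3431
[0.0318, 0.0034, 0.1495] -0.3431
t 18.25 [0.5637 0.0509 0.1672] psi -23.58 tcpz [-0.002 -0.    -1.   ] F [ 1.4 -0.5  0.6] w 0.0747 gf 0.0
```

{"fn": "drive_tool", "kwargs": {
  "series": [
    [[0.032,0.0033,0],-0.343],
    [[0.032,0.0033,0],-0.343],
    [[0.032,0.0033,0],-0.343],
    [[0.032,0.0033,0],-0.343],
    [[0.032,0.0033,0],-0.343]
  ]
}}

```text
time_s: 18.75
eef_pos: [0.5753, 0.07, 0.1671]
tcp_rot: [-0.001, 0.663, 0.749, -0.001]
force: [0.8, 1.0, -0.0]
width: 0.0748
gripper_force: 0.0
```

Run:
```python
from h import *
rows([ext(.091,0,.17),ext(.091,0,.057)],[7.3]*2)
grab('wrist','w5')
```

```text
[0.0023, 0.0004, -0.0039] -0.004
[0.0022, 0.0008, 0.1467] -0.004
t 18.75 [0.5753 0.07   0.1671] psi 6.94 tcpz [-0.002  0.    -1.   ] F [ 0.8  1.  -0. ] w 0.0748 gf 0.0
```

View pics/w5.png

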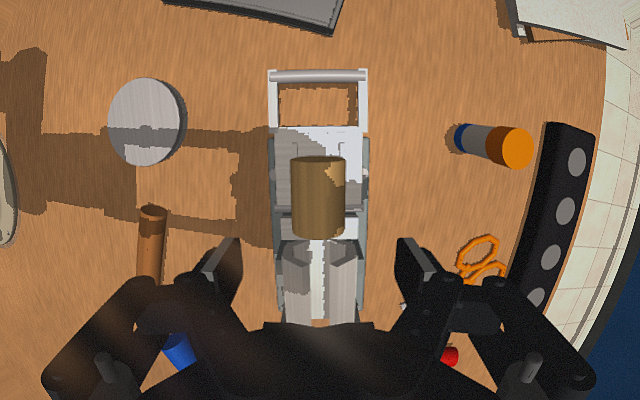

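The plug lies between the rails at (319,197), centred between the fingers. I'll go down and grip it.

{"fn": "drive_tool", "kwargs": {
  "series": [
    [[0.002,0.001,0.05],0],
    [[0.002,0.001,0.1],0],
    [[0.002,0.001,0.135],0],
    [[0.002,0.001,0.147],0],
    [[0.002,0.001,0.147],0]
  ]
}}

```text
time_s: 19.3
eef_pos: [0.5757, 0.0713, 0.0567]
tcp_rot: [-0.001, 0.664, 0.748, -0.001]
force: [-0.2, 0.6, 0.8]
width: 0.0747
gripper_force: 0.0
```

{"fn": "drive_tool", "kwargs": {
  "series": [
    [[0,0,0],0],
    [[0,0,0],0],
    [[0,0,0],0],
    [[0,0,0],0],
    [[0,0,0],0]
  ],
  "gripper": -1
}}

```text
time_s: 19.8
eef_pos: [0.5779, 0.0714, 0.0599]
tcp_rot: [0.001, 0.663, 0.749, 0.001]
force: [-1.0, -1.0, 6.2]
width: 0.0423
gripper_force: 60.2
```

{"fn": "drive_tool", "kwargs": {
  "series": [
    [[0,0,-0.04],0],
    [[0,0,-0.1],0],
    [[0,0,-0.14],0],
    [[0,0,-0.14],0]
  ]
}}

```text
time_s: 20.2
eef_pos: [0.5803, 0.0715, 0.1685]
tcp_rot: [0.004, 0.663, 0.749, 0.004]
force: [0.9, -0.1, -1.3]
width: 0.0415
gripper_force: 61.4
```

Run:
```python
from h import *
rows([np.array([.491,.307,.12]),np.array([.491,.307,.02])],[-10,-10])
```

```text
[0.3261, -0.081, 0.0634] 0.1881
[0.3263, -0.0825, 0.1967] 0.1881
t 20.2 [0.5803 0.0715 0.1685] psi 6.93 tcpz [ 0.012  0.    -1.   ] F [ 0.9 -0.1 -1.3] w 0.0415 gf 61.36686444282532
```

{"fn": "drive_tool", "kwargs": {
  "series": [
    [[0.326,-0.081,0.04],0.188],
    [[0.326,-0.081,0.04],0.188],
    [[0.326,-0.081,0.04],0.188],
    [[0.326,-0.081,0.04],0.188],
    [[0.326,-0.081,0.04],0.188],
    [[0.326,-0.081,0.04],0.188],
    [[0.326,-0.081,0.04],0.188]
  ]
}}

```text
time_s: 20.9
eef_pos: [0.4854, 0.308, 0.1319]
tcp_rot: [-0.0, 0.765, 0.644, -0.001]
force: [0.4, -0.7, -1.7]
width: 0.0423
gripper_force: 61.3
```

Run:
```python
from h import *
rows([np.array([.491,.307,.02])],[-10])
```

```text
[0.0002, 0.0078, 0.1492] 0.0024
t 20.9 [0.4854 0.308  0.1319] psi -9.78 tcpz [-0.002 -0.001 -1.   ] F [ 0.4 -0.7 -1.7] w 0.0423 gf 61.2945020198822
```

{"fn": "drive_tool", "kwargs": {
  "series": [
    [[0,0.007,0.05],0],
    [[0,0.007,0.1],0],
    [[0,0.007,0.13],0],
    [[0,0.007,0.14],0],
    [[0,0.007,0.148],0],
    [[0,0.007,0.148],0]
  ]
}}

```text
time_s: 21.5
eef_pos: [0.4929, 0.3052, 0.0223]
tcp_rot: [0.0, 0.766, 0.642, 0.0]
force: [-0.3, 0.3, -0.7]
width: 0.0422
gripper_force: 61.4
```

{"fn": "drive_tool", "kwargs": {
  "series": [
    [[0,0,0],0],
    [[0,0,0],0],
    [[0,0,0],0],
    [[0,0,0],0]
  ],
  "gripper": 0.5
}}

```text
time_s: 21.9
eef_pos: [0.4925, 0.3062, 0.0228]
tcp_rot: [0.0, 0.766, 0.643, 0.001]
force: [0.1, 0.3, -0.8]
width: 0.0643
gripper_force: 0.0
```

{"fn": "drive_tool", "kwargs": {
  "series": [
    [[0,0,-0.03],0],
    [[0,0,-0.09],0],
    [[0,0,-0.15],0],
    [[0,0,-0.2],0],
    [[0,0,-0.26],0],
    [[0,0,-0.26],0],
    [[0,0,-0.26],0],
    [[0,0,-0.26],0]
  ]
}}

```text
time_s: 22.7
eef_pos: [0.4912, 0.3055, 0.2159]
tcp_rot: [-0.0, 0.766, 0.643, -0.001]
force: [0.3, -0.6, -0.6]
width: 0.064
gripper_force: 0.0
```

Run:
```python
from h import *
rows([],[])
im,d,m=grab('scene'); cv2.imwrite('pics/s6.png',cv2.resize(im[130:330,150:500],None,fx=2.2,fy=2.2)[:,:,::-1])
```

```text
t 22.7 [0.4912 0.3055 0.2159] psi -9.98 tcpz [-0.002 -0.001 -1.   ] F [ 0.3 -0.6 -0.6] w 0.064 gf 0.0
```

View pics/s6.png

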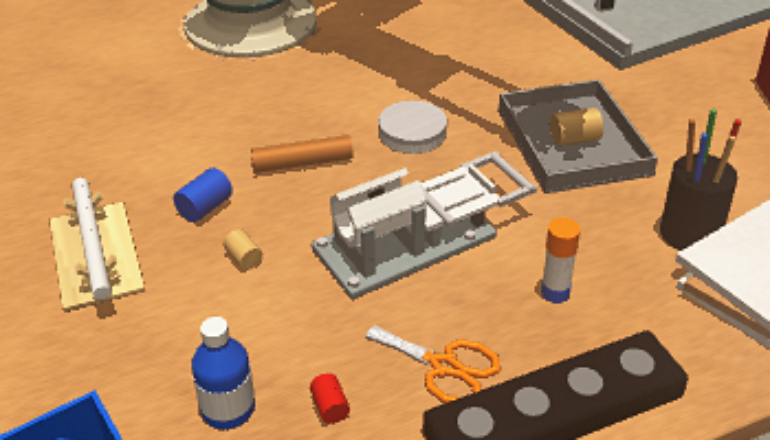

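The view shows the plug in the tray (577,127), the rod in both vees (90,240) and the gate down (475,185). The other things haven't moved.

{"fn": "drive_tool", "kwargs": {
  "series": [
    [[0,0,0],0],
    [[0,0,0],0],
    [[0,0,0],0],
    [[0,0,0],0],
    [[0,0,0],0],
    [[0,0,0],0],
    [[0,0,0],0],
    [[0,0,0],0]
  ]
}}

```text
time_s: 23.55
eef_pos: [0.4921, 0.3059, 0.2171]
tcp_rot: [-0.0, 0.766, 0.643, 0.0]
force: [-0.8, -0.3, 0.4]
width: 0.0638
gripper_force: 0.0
```

```bash
python3 -c "
from cell import ticket
print(ticket.finish_job())"
```

```text
the job is handed in; nothing more can be done
None
```

I handed the job in at about 23.6 s of the 72 s allowed: the gate is down on its stops, the rod is back in both vees, and the plug is in the wash tray. The hand-in returned no verdict. The wrist force peaked at about 83 N as the gate reached its stops; the fail limit is 120 N.

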